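Clamp the red canister's lid with its wire bail

TASK

The red-lidded canister must be sealed so that its filler does not dry out: its lid is on, but the wire bail is still thrown back. Swing that bail over the top of the lid, from the side it leans to now to the opposite (front) side, until it snaps past centre and rests fully against its front stop, then let go. Leave the blue-lidded canister open.

Things in the scene. Friction and masses are not known exactly. Their poses are not given: they have to be found in the camera images.
- red_canister: White round canister, 88 mm in diameter, with a narrower neck and a red domed lid (72 mm wide, top 120 mm above the bench), on a square 96 mm steel foot screwed to the bench. Origin: centre of the underside. z up; its front is its own -x side; its y axis is parallel to the bail's hinge line, which crosses the canister's axis 80 mm above the bench. The bail's side wires stand at y = +-46 mm.
- red_bail (a joint): Angle of the red canister's bail (rad): 0 upright over the lid, negative leaning to its back (+x side), positive to its front. Stops: -1.15 and +0.6 (clamped). Starts at -1.1 to -0.9 and stays there untouched. From there to 0 it squeezes the lid's seal (about 3 N at the grip) and springs back if let go; past +0.3 the seal snaps it to the front stop and holds it.
- red_grip (a point): Centre of the black grip roller on the red canister's bail: 16 mm in diameter, 30 mm long, parallel to the hinge (own y axis), 77 mm from the hinge line; own z points away from the hinge. Can be pinched over its end faces (30 mm apart) from above, turning between the fingers as the bail swings, or pushed. The crossbar over the lid lies 34 mm nearer the hinge.
- blue_bail (a joint): The same angle for the bail of the second canister, alike in all but its blue lid, which stands about 0.15 to 0.3 m to the left or right of the first, also screwed down. It too starts thrown back, at -1.1 to -0.9, and is to stay open.

How it is judged:
At the end, for the whole second after the job is handed in: The red canister's bail rests past centre at its front stop (angle above +0.45 rad), still and released, and the blue canister's bail is still thrown back (below -0.5 rad) (value of joint red_bail above 0.45 rad and velocity of joint red_bail below 0.1 rad/s and value of joint blue_bail below -0.5 rad); the robot touches nothing.
It also fails if it takes over 32 s, if anything falls off the work surface, if the arm or the gripper's body presses on something with over 40 N, if the wrist force passes 120 N, or if a joint passes its speed limit or range.

ROBOT

A 7-joint arm with a two-finger parallel gripper is mounted at the origin on a cart in front of the work surface, level with it; the furniture and walls round the work are solid. World frame = base frame: x ahead of the robot, y to its left, z up, the work surface at z = 0. Lengths are in m, angles in rad, forces in N, time in s.
With the tool pointing down it reaches from about 0.425 to 0.875 m from the base axis. Payload 8.4 kg.
Tool frame: the origin (TCP) lies midway between the tips of the shut fingers; the grasp point (between the pads) lies 19 mm behind it; z points along the fingers, y is the line along which they close (so a half turn about z gives the same grasp; the last joint's range is limited). The gripper opens to 87 mm and grips with 3 to 60 N. Pads are 19 mm wide; open, the fingers measure 117 mm over their backs; the gripper's body (75 mm by 190 mm) begins 51 mm behind the grasp point.
Start: joints at [-1.374, 0.333, 0.04, 1.465, -0.013, 1.343, -0.059], TCP at [0.189, 0.622, 0.223] pointing down, gripper open.
Joint ranges: [-2.58, 2.58], [-0.38, 2.09], [-1.3, 1.39], [0.25, 2.4], [-1.5, 4.64], [0.08, 2.09], [-2.65, 2.65]. Speed limits (rad/s): [2.22, 2.22, 2.79, 2.79, 3.14, 3.14, 3.14].

INTERFACE

Orientations are given as a 3x3 rotation matrix whose columns are the frame's x, y, z axes.
In Python, from workcell import ctrl gives the robot as it stands.
- The arm moves only by the tool step_arm, never from a script. Its argument "moves" is a list of rows, each a list of 4 numbers: the shift along the tool's x, y, z in cm, then the turn about the tool's z in rad. A call has 1 to 20 rows; each row is the pose to reach, as a shift and turn from the pose commanded when the call began, along the tool's axes at that moment; what a row does not reach only later rows make up. A row lasts 1/12 s, in which the tool goes at most 41.7 mm and 7.16 degrees, less where a joint would pass 70% of its speed; a pose out of reach is approached as far as the arm can. A call with a gripper value outside its range is refused whole. "jaw" is the opening, from -1 (shut) to 1 (fully open), set as the call begins (left out, the last holds). The fingers move at their own pace and stop on an object; "force" is the grip in N (left out, the last holds). Time passes only in rows, so rows that repeat a pose let the fingers close. It gives the time, the measured TCP pose, the force, the opening and the grip force at its end, in the units of the state.
- ctrl.get_state(): the state, without advancing time (a new reading comes with each control period).
- ctrl.grab_frame(name): name is "scene" or "top" or "wrist"; returns a dict with "frame" (480x640x3 uint8, red, green, blue), "z_map" (480x640 float32, m along the optical axis (not along the pixel's ray), 0 where there is no reading), "fx", "fy", "cx", "cy" (pixels), "extrinsics" (4x4, takes a point from camera to world coordinates); the wrist camera has in their place "mount" (4x4, takes a point from camera to tool coordinates, whose origin is the TCP and whose axes are the flange's). Camera axes: x right, y up, looking along -z (the intrinsics and any distortion apply to the point x, -y, -z); pixel columns grow to the right and rows downward; lengths in m; the calibration is good to about 2 mm. A picture is of the moment at which its call begins: read the wrist's pose just before it.
- ctrl.hand_in(): hands the job in; it is judged then, once.
Trained networks look in the newest picture that a camera, given by its name, has taken for a name from the list of things; names that differ only in an ending like _2 or _b are one class to them, and where a whole thing is asked for, a point or a joint stands for the part that bears it (a point fixed in the world has none). Each returns a list of dicts, best first, with "p" (0 to 1); they miss things now and then, are a little off and sometimes report something else, mostly with a low value. They report only what shows in the picture. A call takes as long as a camera call.
- ctrl.search_frame(camera, target): "centre" ([x, y, z] in m, in the coordinates of the camera as it stood for that picture, good to about 4 mm: the middle of the surface that is visible of it).
- ctrl.place_of(camera, target): "centre" ([x, y, z] in m, in the coordinates of the camera as it stood for that picture, good to about 4 mm: a listed point, or the origin of a listed thing).
The state is a dict: "time": time; "joint_pos": joint angles; "joint_velocities": joint speeds; "effort": joint torques, N m; "eef_pos": TCP position; "ee_rot": TCP orientation; "force": force on the tool from outside, world axes, zero at the start; "moment": the same for the moment, N m; "opening": opening from 0.0 (shut) to 1.0 (fully open); "grip_force": force on a finger pad.
Only numpy, scipy, OpenCV 4.12 (cv2) and the standard library are available. Lean on these libraries where they do the work, as an engineer would, in place of code of your own. Each camera call takes 0.05 s, during which the arm holds its last target. There are 200 camera calls.

## Working session

There is one attempt and no reset: what is moved stays moved. The work goes in short steps, Python scripts to look and compute and a tool call to move; the robot and the scene stay as the last step left them, time stands still between calls to the robot, and variables do not carry over. Pictures are saved under pics/ and viewed, at most 10 in all, crops included, and the job is handed in when it is done.

Besides the shell and the picture viewer there is one more tool, called after "Call:" as name(argument=value, ...), one argument or row to a line, values as JSON. step_arm: Moves the arm, as the interface text tells. Its arguments: {"type":"object","properties":{"moves":{"type":"array","items":{"type":"array","items":{"type":"number"}}},"jaw":{"type":"number"},"force":{"type":"number"}},"required":["moves"]}

```bash
mkdir -p pics
cat > h.py <<'E'
import numpy as np, cv2
from workcell import ctrl
def world(cam,f,c):
    if 'extrinsics' in f: T=np.array(f['extrinsics'])
    else:
        s=ctrl.get_state();B=np.eye(4);B[:3,:3]=s['ee_rot'];B[:3,3]=s['eef_pos'];T=B@np.array(f['mount'])
    return (T@np.r_[c,1])[:3]
E
python3 - <<'E'
from h import *
s=ctrl.get_state();print(s['time'],np.round(s['eef_pos'],3),np.round(s['ee_rot'],3).tolist(),s['opening'])
ims=[]
for cam in('scene','top'):
    f=ctrl.grab_frame(cam);ims.append(f['frame'])
    for n in('red_canister','red_grip','blue_bail','red_bail'):
        for m in ('place_of','search_frame'):
            try:
                for r in getattr(ctrl,m)(cam,n)[:3]: print(cam,m,n,round(r['p'],2),np.round(world(cam,f,r['centre']),3))
            except Exception as e: print(cam,m,n,e)
cv2.imwrite('pics/a.png',cv2.resize(np.vstack(ims)[...,::-1],(400*1,600)))
cv2.imwrite('pics/top.png',ims[1][...,::-1])
cv2.imwrite('pics/scene.png',ims[0][...,::-1])
print(ctrl.get_state()['time'])
E
```

```text
0.0 [0.189 0.621 0.222] [[-0.957, 0.292, -0.0], [0.292, 0.957, -0.002], [-0.0, -0.002, -1.0]] 0.9957584531950265
scene place_of red_canister 0.96 [0.425 0.359 0.002]
scene search_frame red_canister 0.88 [0.408 0.328 0.068]
scene place_of red_grip 0.72 [0.378 0.319 0.121]
scene search_frame red_grip 0.58 [0.38  0.314 0.122]
scene place_of blue_bail it knows: red_canister, red_grip
scene search_frame blue_bail 0.55 [0.442 0.104 0.112]
scene place_of red_bail it knows: red_canister, red_grip
scene search_frame red_bail 0.68 [0.378 0.315 0.119]
top place_of red_canister 0.6 [0.426 0.363 0.   ]
top search_frame red_canister 0.89 [0.42  0.353 0.104]
top place_of red_grip 0.85 [0.382 0.317 0.125]
top search_frame red_grip 0.97 [0.386 0.321 0.117]
top place_of blue_bail it knows: red_canister, red_grip
top search_frame blue_bail 0.81 [0.446 0.113 0.107]
top place_of red_bail it knows: red_canister, red_grip
top search_frame red_bail 0.78 [0.384 0.325 0.114]
0.7
```

View pics/top.png

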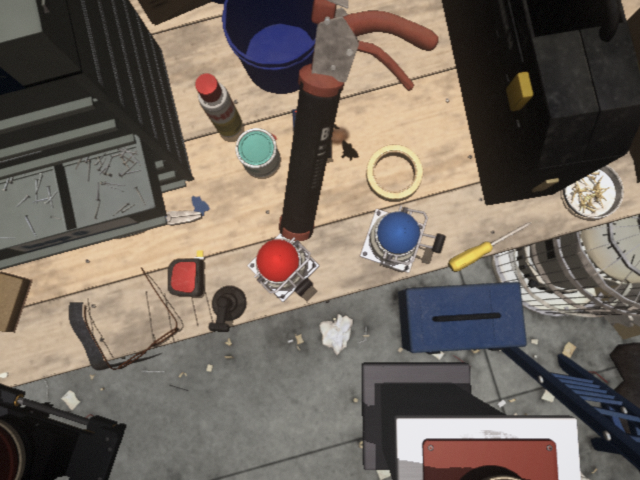

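View pics/scene.png

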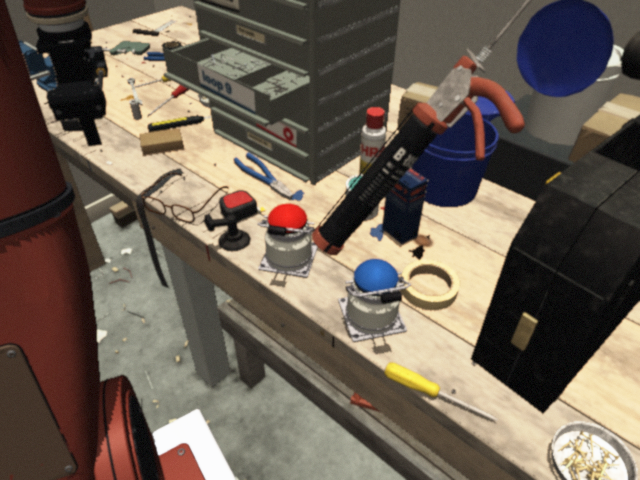

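The top view shows the red lid at (280,262) with its black grip at (307,288), towards the robot. The blue canister is at (400,232). A dark tube ends at about (297,230), close to the red canister, so I'll check heights in the sweep and approach volume.

Run:
```python
from h import *
for cam in('top','scene'):
    f=ctrl.grab_frame(cam);z=f['z_map'];T=np.array(f['extrinsics'])
    v,u=np.mgrid[:480,:640];P=np.stack([(u-f['cx'])/f['fx']*z,-(v-f['cy'])/f['fy']*z,-z],-1)@T[:3,:3].T+T[:3,3]
    P=P[z>0]
    # height map 3cm grid
    print(cam,'cols y .65..0.15 ; rows x')
    for x in np.arange(.18,.66,.03):
        print('%.2f'%x,*['%4d'%(1000*max(np.r_[-.001,P[(abs(P[:,0]-x)<.015)&(abs(P[:,1]-y)<.015)][:,2]])) for y in np.arange(.66,.12,-.03)])
    if cam=='top':
        I=f['frame'][z>0].astype(int);m=(I.max(1)<60)&(np.hypot(P[:,0]-.382,P[:,1]-.318)<.03)&(P[:,2]>.1)
        Q=P[m];print(len(Q),Q.mean(0),Q[:,2].max());w,V=np.linalg.eigh(np.cov(Q[:,:2].T));print(w**.5,V[:,1])
```

```text
top cols y .65..0.15 ; rows x
0.18  227   -1  405  458  339  337   -1   -1   -1   -1   -1   -1   -1   -1   -1   -1   -1   -1   -1
0.21  338  401  453  459  338  338   -1   -1   -1   -1   -1   -1   -1   -1   -1   -1   -1   -1   -1
0.24  337  403  437   -1   -1   -1   -1   -1   -1   -1   -1   -1   -1   -1   -1   -1   -1   -1   -1
0.27   33   45   41    3   -1   -1   -1   -1   -1   -1   -1   -1   -1   -1   -1   -1   -1   -1   -1
0.30    5    6   41   45   37    4   79   77   -1   -1   -1   -1   -1   -1   -1   -1   -1   -1   -1
0.33    6    6    6   37   37    5   78   77    8    5    4    0   -1   -1   -1   -1   -1   -1   -1
0.36    6    6   34   38   40   39   66   66   12  102  109  134  130    5    4   -1   -1   -1   -1
0.39    4    5   35   41   43   43   14   15    9  115  119  134  133    5    6    7    6    5    5
0.42  204   20   24   41   44   42    5    7   12  122  125  119  108    5    5    8   95  108  106
0.45  259  258  260  251  204   36    6    6    7  120  121  119  103    5    7   89  124  124  126
0.48  237  213  256  258  258  258    6    6    7    6   67   80   70 
[... 1770 characters left out ...]

0.48  234   15   12  255  255  255   -1   -1   -1    0   69   81   72    2    2   -1  119  122  113
0.51  234  208   15   15  243  243    1    1    1   -1  109  121  122    1   -1   -1  108  109  101
0.54  373  383  326    1  244    2    1    1    2   -1  112  162  166  151   -1   -1   23   26   26
0.57  375  381  389  393  397    2    2    2    1   -1    1  196  207  203    1   25   25   24   26
0.60  210  211   -1  394  399    3    1   66   65   66    2  235  247  244    1   24   25    1   25
0.63  210  205   -1   -1  392    2    1   66   66   -1   23  250  290  290  270   23   27  260   24
0.66   -1   -1   -1  382  386    1  146  146   -1   20   13  139  311  314  316  302  297  274    2
```

Call:
step_arm(
  moves=[
    [-27.2, -23.4, 0, -1.08],
    [-27.2, -23.4, 0, -1.08],
    [-27.2, -23.4, 0, -1.08],
    [-27.2, -23.4, 0, -1.08],
    [-27.2, -23.4, 0, -1.08],
    [-27.2, -23.4, 0, -1.08],
    [-27.2, -23.4, 0, -1.08],
    [-27.2, -23.4, 0, -1.08],
    [-27.2, -23.4, 0, -1.08],
    [-27.2, -23.4, 0, -1.08],
    [-27.2, -23.4, 0, -1.08],
    [-27.2, -23.4, 0, -1.08],
    [-27.2, -23.4, 0, -1.08],
    [-27.2, -23.4, 0, -1.08],
    [-27.2, -23.4, 0, -1.08],
    [-27.2, -23.4, 0, -1.08],
  ],
  jaw=0.3,
  force=20,
)

```text
time: 2.13
eef_pos: [0.381, 0.3193, 0.2224]
ee_rot: [[-0.707, -0.707, -0.0], [-0.707, 0.707, -0.0], [0.0, -0.0, -1.0]]
force: [0.5, -0.3, -0.1]
opening: 0.65
grip_force: 0.0
```

Run:
```python
from h import *
s=ctrl.get_state();print(s['time'],np.round(s['eef_pos'],3),np.round(s['ee_rot'],3).tolist(),s['opening'],np.round(s['joint_pos'],2))
for cam in('wrist','top','scene'):
    f=ctrl.grab_frame(cam)
    if cam=='wrist':cv2.imwrite('pics/w1.png',f['frame'][...,::-1])
    for n in('red_canister','red_grip'):
        for r in ctrl.place_of(cam,n)[:2]: print(cam,n,round(r['p'],2),np.round(world(cam,f,r['centre']),3))
```

```text
2.1333 [0.381 0.319 0.222] [[-0.707, -0.707, -0.0], [-0.707, 0.707, -0.0], [0.0, -0.0, -1.0]] 0.6498145675105204 [-0.96  0.02  0.17  1.84 -0.    1.29  1.57]
wrist red_canister 0.7 [ 0.423  0.363 -0.003]
wrist red_grip 0.9 [0.377 0.314 0.125]
scene red_canister 0.77 [0.425 0.359 0.004]
scene red_grip 0.52 [0.379 0.319 0.121]
```

View pics/w1.png

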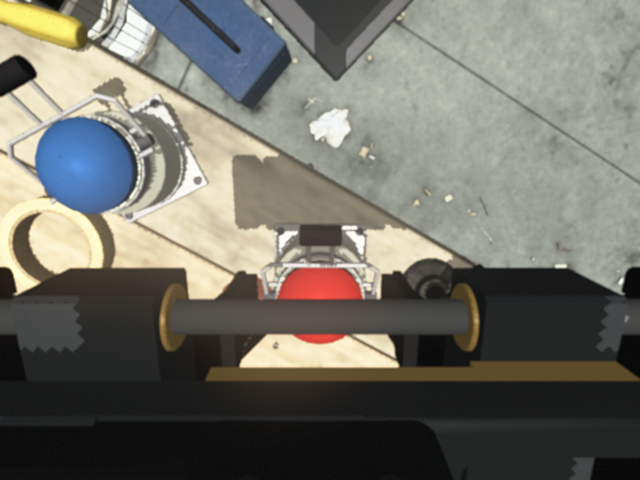

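The wrist view shows the roller centred at (321,235), parallel to the finger line and about 3 mm along tool x from the TCP. Next I descend and pinch.

Call:
step_arm(
  moves=[
    [0.3, 0, 3, 0],
    [0.3, 0, 6, 0],
    [0.3, 0, 8, 0],
    [0.3, 0, 9.5, 0],
    [0.3, 0, 10.5, 0],
    [0.3, 0, 11.2, 0],
    [0.3, 0, 11.2, 0],
    [0.3, 0, 11.2, 0],
  ],
)

```text
time: 3.25
eef_pos: [0.3796, 0.3167, 0.111]
ee_rot: [[-0.708, -0.706, 0.0], [-0.706, 0.708, 0.0], [-0.0, -0.0, -1.0]]
force: [0.6, -0.1, 0.5]
opening: 0.649
grip_force: 0.0
```

Call:
step_arm(
  moves=[
    [0, 0, 0, 0],
    [0, 0, 0, 0],
    [0, 0, 0, 0],
    [0, 0, 0, 0],
    [0, 0, 0, 0],
    [0, 0, 0, 0],
    [0, 0, 0, 0],
    [0, 0, 0, 0],
  ],
  jaw=-1,
  force=20,
)

```text
time: 3.92
eef_pos: [0.3783, 0.3177, 0.1108]
ee_rot: [[-0.707, -0.707, -0.001], [-0.707, 0.707, 0.001], [-0.0, 0.002, -1.0]]
force: [-4.8, 3.7, 1.2]
opening: 0.341
grip_force: 20.0
```

Run:
```python
from h import *
f=ctrl.grab_frame('wrist');cv2.imwrite('pics/w2.png',f['frame'][200:460,100:540,::-1])
s=ctrl.get_state();print(s['eef_pos'],s['opening']*87,s['grip_force'],s['force'])
for th in np.arange(-.95,.45,.1):print(round(th,2),np.round(7.7*np.array([np.sin(th)-np.sin(-.95),np.cos(th)-np.cos(-.95)]),1))
```

```text
[0.3782665  0.31771303 0.11079944] 29.41938901646743 20.00005692243576 [-4.53750385  3.98919826  0.27876492]
-0.95 [0. 0.]
-0.85 [0.5 0.6]
-0.75 [1.  1.2]
-0.65 [1.6 1.7]
-0.55 [2.2 2.1]
-0.45 [2.9 2.5]
-0.35 [3.6 2.8]
-0.25 [4.4 3. ]
-0.15 [5.1 3.1]
-0.05 [5.9 3.2]
0.05 [6.6 3.2]
0.15 [7.4 3.1]
0.25 [8.2 3. ]
0.35 [8.9 2.8]
```

View pics/w2.png

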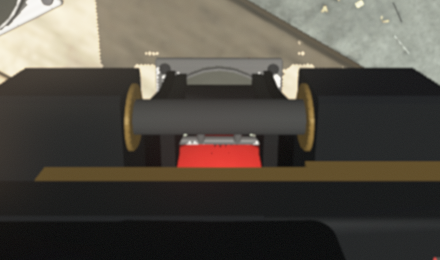

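Both fingers hold the roller (29.4 mm opening, 20 N), so I swing it along the arc.

Call:
step_arm(
  moves=[
    [-0.5, 0.1, -0.6, 0],
    [-1.0, 0.2, -1.2, 0],
    [-1.6, 0.2, -1.7, 0],
    [-2.2, 0.2, -2.1, 0],
    [-2.9, 0.2, -2.5, 0],
    [-3.6, 0.2, -2.8, 0],
    [-4.4, 0.2, -3.0, 0],
    [-5.1, 0.2, -3.1, 0],
    [-5.1, 0.2, -3.1, 0],
  ],
)

```text
time: 4.72
eef_pos: [0.416, 0.3551, 0.1434]
ee_rot: [[-0.708, -0.706, 0.002], [-0.706, 0.708, 0.001], [-0.002, -0.0, -1.0]]
force: [-0.8, -3.2, 8.4]
opening: 0.34
grip_force: 20.0
```

Run:
```python
from h import *
s=ctrl.get_state();print(s['eef_pos'],s['opening']*87,s['grip_force'],np.round(s['force'],1),np.array(s['ee_rot']).T@s['force'])
p=np.array(s['eef_pos']);print(p+[0,0,.015]-[.424,.361,.08], np.dot((p-[.424,.361,0])[:2],[.707,.707]))
```

```text
[0.41595042 0.35514052 0.14335453] 29.55430749883612 19.99686688184738 [-0.8 -3.2  8.4] [ 2.79122612 -1.72398098 -8.455041  ]
[-0.00804958 -0.00585948  0.07835453] -0.009833703989029727
```

Call:
step_arm(
  moves=[
    [-0.6, 0, -0.1, 0],
    [-1.2, 0, -0.1, 0],
    [-1.8, 0, -0.1, 0],
    [-2.4, 0, -0.05, 0],
    [-3.0, 0, 0.05, 0],
    [-3.5, 0, 0.2, 0],
    [-4.0, 0, 0.4, 0],
    [-4.0, 0, 0.4, 0],
  ],
)

```text
time: 5.38
eef_pos: [0.445, 0.3839, 0.139]
ee_rot: [[-0.708, -0.706, 0.004], [-0.706, 0.708, 0.003], [-0.005, -0.001, -1.0]]
force: [2.9, 1.7, 5.6]
opening: 0.339
grip_force: 20.0
```

Call:
step_arm(
  moves=[
    [0, 0, 0, 0],
    [0, 0, 0, 0],
    [0, 0, 0, 0],
    [0, 0, 0, 0],
    [0, 0, 0, 0],
  ],
  jaw=0.2,
)

```text
time: 5.8
eef_pos: [0.4422, 0.3822, 0.1374]
ee_rot: [[-0.708, -0.706, -0.0], [-0.706, 0.708, -0.0], [0.0, 0.0, -1.0]]
force: [-0.2, -0.2, -0.4]
opening: 0.578
grip_force: 0.0
```

Call:
step_arm(
  moves=[
    [0, 0, -1.5, 0],
    [0, 0, -4, 0],
    [0, 0, -7, 0],
    [0, 0, -10, 0],
    [2, 0, -11, 0],
    [5, 0, -11, 0],
    [8, 0, -11, 0],
    [8, 0, -11, 0],
  ],
)

```text
time: 6.47
eef_pos: [0.3832, 0.3226, 0.2479]
ee_rot: [[-0.708, -0.706, -0.001], [-0.706, 0.708, -0.001], [0.001, 0.0, -1.0]]
force: [1.0, 1.1, 0.8]
opening: 0.597
grip_force: 0.0
```

Run:
```python
from h import *
s=ctrl.get_state();print(s['time'],s['eef_pos'],s['opening']*87,s['force'])
for cam in('wrist','top','scene'):
    f=ctrl.grab_frame(cam)
    if cam=='wrist':cv2.imwrite('pics/w3.png',f['frame'][...,::-1])
    if cam=='scene':cv2.imwrite('pics/s3.png',cv2.resize(f['frame'][170:350,200:440,::-1],None,fx=2.5,fy=2.5))
    for n in('red_canister','red_grip'):
        for r in ctrl.place_of(cam,n)[:2]: print(cam,n,round(r['p'],2),np.round(world(cam,f,r['centre']),3))
```

```text
6.4667 [0.38316852 0.32255781 0.24785598] 51.912865968982786 [1.04930706 1.12747396 0.76975435]
wrist red_canister 0.72 [ 0.426  0.368 -0.003]
wrist red_grip 0.69 [0.456 0.393 0.144]
scene red_grip 0.61 [0.453 0.392 0.144]
```

View pics/w3.png

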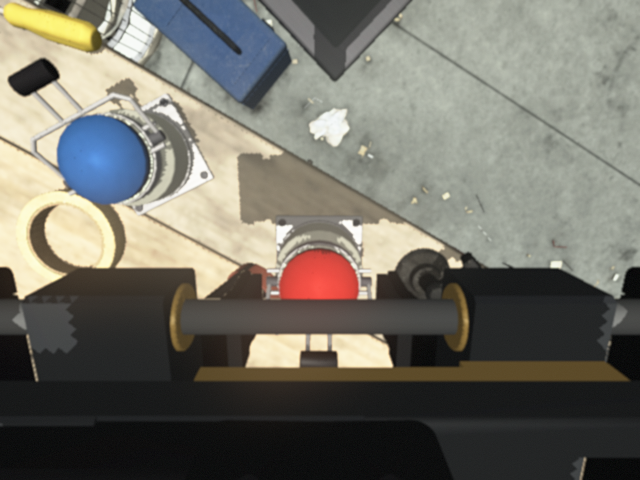

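View pics/s3.png

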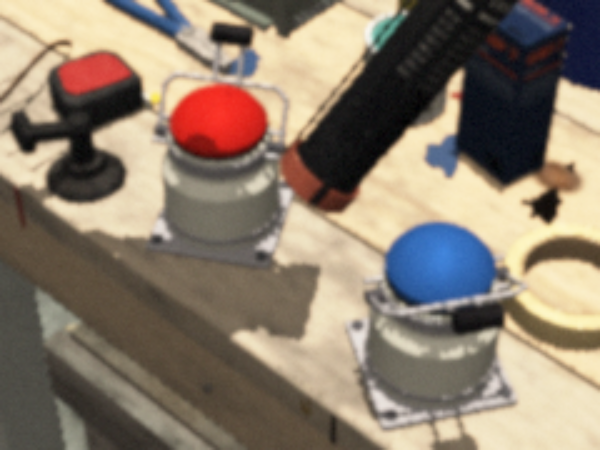

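The red grip is now on the front side, at (318,360) in the wrist view and (232,33) in the scene crop. Its measured position (0.455, 0.392, 0.144) matches the +0.6 front stop. The blue bail is still thrown back and the gripper is clear.

```bash
python3 -c "
from workcell import ctrl
print(ctrl.hand_in())"
```

```text
the job is handed in; nothing more can be done
None
```

The red canister's bail is swung over the lid and released at its front stop (about +0.6 rad by camera), the blue bail is still thrown back, and the job was handed in at about 6.6 s; the hand-in call returned no verdict.

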